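# Dispense one coin cell for the solder kit

## Task

Get one coin cell for this solder kit: with your fingertips push the orange plunger of the blue cell dispenser all the way in, once, and let it spring back, so that one cell comes out of the mouth. Then slide that cell over the bench mat with the fingers, without lifting it, until it lies flat and wholly inside the empty round red outline on the white kit card. Leave the other cells stacked in the dispenser and do not disturb anything else.

Things in the scene. Friction and masses are not known exactly. Their poses are not given: they have to be found in the camera images.
- dispenser: blue and black coin-cell dispenser fixed to the bench. Origin on it under the magazine axis; +x points out of the mouth. Tower x -17.5 to 17.5, y -18.5 to 18.5 (trim to 24), 39 mm high, open on top. Base plate 3 mm thick, 50 mm wide, x -74 to 18. Plunger rails behind the tower: x -70 to -18, 34 mm wide, 10 mm high; keep fingertips over 12 mm there. A gate passes only the lowest cell of the stack.
- mouth (a point): middle of the front edge of the dispenser's base plate, 18 mm ahead of its origin, 3 mm above the bench; a cell leaves here and drops 3 mm to the bench
- plunger (a joint): plunger travel in m along the dispenser's +x: 0 out (rest), 0.050 fully in (hard stop). Spring: 2.4 N at rest, 6.4 N fully in; let go, it returns to 0 and the next cell drops down. At full travel its flat nose stands 17 mm ahead of the mouth; the pushed-out cell then lies on the bench, centre about 47 to 52 mm ahead of the dispenser's origin. Another push would eject another cell.
- pad (a point): centre of the rear face of the orange thumb pad, the face to push towards the dispenser's +x. The pad is upright, 34 mm wide, 29 mm high, 8 mm thick, from 11.5 to 40.5 mm above the bench; at rest its rear face is 77 mm behind the dispenser's origin. It moves with the plunger
- cell0: the lowest coin cell in the magazine, the one that comes out: a steel disc 24.5 mm in diameter, 7.7 mm thick, about 11 g; origin at the centre of its underside, z along its axis, 3 mm above the bench at the start and 0 once it is out on the bench
- kit_card: white printed paper card, 210 x 148 mm (its x, y), flat on the bench with taped corners, no thickness to speak of: things slide over it freely. Origin at its centre. The board and the terminal block lie in its two black rectangles on the -x half; the +x half bears only the round outline
- outline (a point): centre, at bench height, of the red circle printed on the kit card: a ring of 44 mm inner and 54 mm outer diameter, 45 mm from the card's centre along its +x
- board: green circuit board 46 x 62 mm (x, y), about 11 mm high with its components, loose in the larger black rectangle of the card; origin at the centre of its underside; leave alone
- terminal: green terminal block 30 x 11 x 10 mm, loose in the smaller black rectangle; origin at the centre of its underside; leave alone
- spool: solder spool standing upright, 54 mm in diameter, 40 mm high; origin at the centre of its underside; leave alone
- flux: amber flux jar with black cap, 44 mm in diameter, 35 mm high; origin at the centre of its underside; leave alone
- cutters: flush cutters with blue handles lying flat, 130 x 56 mm, 12 mm high, jaws to their +x; origin on the bench near the pivot; leave alone
- screwdriver: red screwdriver lying along its x, 160 mm long, 26 mm high, blade to its +x; origin on the bench under its middle; leave alone
- cell1: coin cell number 2 from the bottom of the magazine, like cell0; stays in the dispenser
- cell2: coin cell number 3 from the bottom of the magazine, like cell0; stays in the dispenser
- cell3: coin cell number 4 from the bottom of the magazine, like cell0; stays in the dispenser
Things that resemble listed ones, but are neither listed nor needed, are in the scene too. Leave any yellow look-alike of the dispenser alone.

How it is judged:
By the outcome, as a careful person would: the job done as asked, in the order asked, and still so for the second after the job is handed in, with the robot touching nothing.
It also fails if it takes over 50 s, if anything falls off the work surface, if the arm or the gripper's body presses on something with over 40 N, if the wrist force passes 120 N, or if a joint passes its speed limit or range.

## Robot

A 6-joint arm with a two-finger parallel gripper is mounted at the origin on the work surface. World frame = base frame: x ahead of the robot, y to its left, z up, the work surface at z = 0. Lengths are in mm, angles in rad, forces in N, time in s.
With the tool pointing down it reaches from about 400 to 925 mm from the base axis. Payload 12.5 kg.
Tool frame: the origin (TCP) lies on the mounting face of the last link; the fingertips stand 190 mm ahead of it and the grasp point (between the pads) lies 171 mm ahead of it; z points along the fingers, y is the line along which they close (so a half turn about z gives the same grasp; the last joint's range is limited). The gripper opens to 95 mm and grips with 3 to 60 N. Pads are 20 mm wide; open, the fingers measure 119 mm over their backs; the gripper's body (75 mm by 180 mm) begins 59 mm behind the grasp point.
Start: joints at [-1.223, 0.491, 1.559, -0, 1.092, -0.106], TCP at [274.008, -561.733, 404.761] pointing down, gripper open.
Joint ranges: [-3.1, 3.1], [-0.84, 2.19], [0.05, 2.79], [-1.13, 4.28], [0.06, 2.93], [-2.69, 2.69]. Speed limits (rad/s): [2.22, 2.22, 2.79, 3.14, 3.14, 3.14].

## Interface

Orientations are given as [roll, pitch, yaw] about the fixed x, y, z axes, in that order (R = Rz(yaw) Ry(pitch) Rx(roll)).
In Python, from cell import env gives the robot as it stands.
- The arm moves only by the tool carry_out, never from a script. Its argument "series" is a list of rows, each a list of 5 numbers: the shift along the tool's x, y, z in m, then the turn about the tool's z in degrees, then the opening, from 0 (shut) to 1 (fully open). A call has 1 to 20 rows; each row is the pose to reach, as a shift and turn from the pose commanded when the call began, along the tool's axes at that moment; what a row does not reach only later rows make up. A row lasts 1/8 s, in which the tool goes at most 62.5 mm and 10.7 degrees, less where a joint would pass 70% of its speed; a pose out of reach is approached as far as the arm can. A call with a gripper value outside its range is refused whole. The fingers move at their own pace and stop on an object; the grip force is fixed at half the most. Time passes only in rows, so rows that repeat a pose let the fingers close. It gives the time, the measured TCP pose, the force, the opening and the grip force at its end, in the units of the state.
- env.state(): the state, without advancing time (a new reading comes with each control period).
- env.read_camera(name): name is "scene" or "top"; returns (picture, depth): 384x512x3 uint8, red, green, blue; 384x512 float32, mm along the optical axis (not along the pixel's ray), 0 where there is no reading.
- env.get_calibration(name): a dict with "intrinsics" (3x3 intrinsics, pixels), "D" ([k1, k2, p1, p2, k3] as OpenCV has them; the pictures are not rectified), "cam_to_world" (4x4, takes a point from camera to world coordinates). Camera axes: x right, y up, looking along -z (the intrinsics and any distortion apply to the point x, -y, -z); pixel columns grow to the right and rows downward; lengths in mm; the calibration is good to about 2 mm. A picture is of the moment at which its call begins. get_calibration takes no time and is no camera call.
- env.job_done(): hands the job in; it is judged then, once.
The state is a dict: "t": time; "joints": joint angles; "qvel": joint speeds; "tau": joint torques, N m; "eef_pos": TCP position; "tcp_rot": TCP orientation; "ft_force": force on the tool from outside, world axes, zero at the start; "moment": the same for the moment, N m; "opening": opening from 0.0 (shut) to 1.0 (fully open); "grip_force": force on a finger pad.
Only numpy, scipy, OpenCV 4.12 (cv2) and the standard library are available. Lean on these libraries where they do the work, as an engineer would, in place of code of your own. Each camera call takes 0.05 s, during which the arm holds its last target. There are 200 camera calls.

## Working session

There is one attempt and no reset: what is moved stays moved. The work goes in short steps, Python scripts to look and compute and a tool call to move; the robot and the scene stay as the last step left them, time stands still between calls to the robot, and variables do not carry over. Pictures are saved under pics/ and viewed, at most 10 in all, crops included, and the job is handed in when it is done.

Besides the shell and the picture viewer there is one more tool, called after "Request:" by a JSON object that holds its "name" and its "arguments". carry_out: Moves the arm, as the interface text tells. Its arguments: {"type":"object","properties":{"series":{"type":"array","items":{"type":"array","items":{"type":"number"}}}},"required":["series"]}

```bash
mkdir -p pics; cat > h.py <<'E'
import numpy as np, cv2
from cell import env
def ray(name,uv):
    c=env.get_calibration(name);K=np.array(c["intrinsics"],float);D=np.array(c["D"],float);T=np.array(c["cam_to_world"],float)
    p=cv2.undistortPoints(np.array(uv,float).reshape(-1,1,2),K,D).reshape(-1,2)
    d=np.c_[p[:,0],-p[:,1],-np.ones(len(p))]@T[:3,:3].T
    return T[:3,3],d
def plane(name,uv,z):
    o,d=ray(name,uv);return o+d*((z-o[2])/d[:,2])[:,None]
def proj(name,P):
    c=env.get_calibration(name);K=np.array(c["intrinsics"],float);D=np.array(c["D"],float);T=np.linalg.inv(np.array(c["cam_to_world"],float))
    q=np.array(P,float).reshape(-1,3)@T[:3,:3].T+T[:3,3]
    return cv2.projectPoints(q*[1,-1,-1],np.zeros(3),np.zeros(3),K,D)[0].reshape(-1,2)
E
python3 - <<'E'
from h import *
for n in("top","scene"):
    p,d=env.read_camera(n);cv2.imwrite(f"pics/{n}0.png",p[:,:,::-1]);np.save(n+"d.npy",d)
    c=env.get_calibration(n);print(np.round(c["cam_to_world"],3),np.round(c["intrinsics"],1))
print(env.state())
E
```

```text
[[-9.00000e-03  9.93000e-01 -1.20000e-01  4.27006e+02]
 [-1.00000e+00 -7.00000e-03  1.30000e-02  8.58000e-01]
 [ 1.30000e-02  1.20000e-01  9.93000e-01  1.15392e+03]
 [ 0.00000e+00  0.00000e+00  0.00000e+00  1.00000e+00]] [[474.2   0.  258.6]
 [  0.  474.2 194.9]
 [  0.    0.    1. ]]
[[-5.840000e-01 -6.040000e-01  5.420000e-01  1.209041e+03]
 [ 8.110000e-01 -4.220000e-01  4.040000e-01  4.552480e+02]
 [-1.500000e-02  6.760000e-01  7.370000e-01  9.198640e+02]
 [ 0.000000e+00  0.000000e+00  0.000000e+00  1.000000e+00]] [[441.1   0.  253.6]
 [  0.  441.1 184.3]
 [  0.    0.    1. ]]
{'t': 0.1, 'joints': array([-1.22260045e+00,  4.91492746e-01,  1.55940425e+00, -1.78489023e-07,
        1.09169866e+00, -1.05600648e-01]), 'qvel': array([ 1.24419881e-03, -1.06034430e-03, -2.42872377e-03,  3.78615918e-04,
        1.33776020e-04, -7.09190796e-06]), 'tau': array([ 1.94779474e-03, -6.13624263e+01, -2.58608544e+01,  6.93671568e-02,
        4.70286445e-02, -5.98020961e-05]), 'eef_pos': array([ 273.99690495, -561.70254242,  404.21872591]), 'tcp_rot': array([-3.14059522e+00, -1.05563625e-04,  4.53796550e-01]), 'ft_force': array([-0.28655323,  0.56627239,  0.18709294]), 'moment': array([ 0.0034195 ,  0.00578737, -0.01280155]), 'grip_force': 0.0, 'opening': 1.0003408893478378}
```

View pics/top0.png

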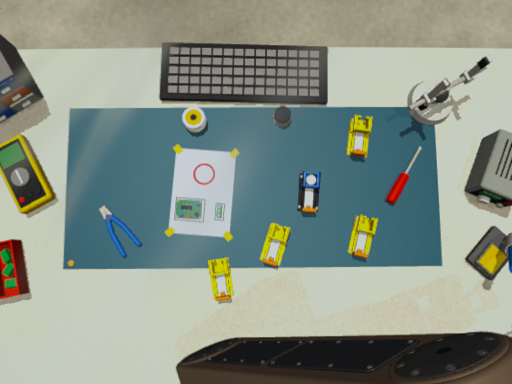

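View pics/scene0.png

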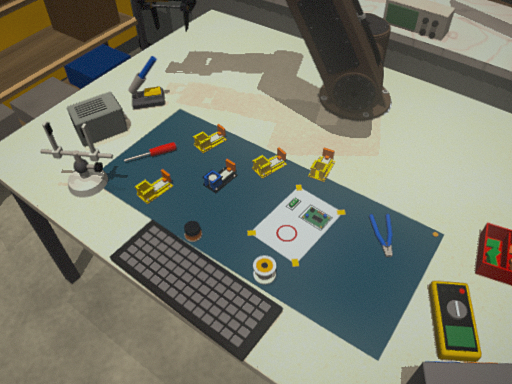

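The top view shows the blue dispenser at about (310,190), with its orange pad at (309,210) and its mouth facing up (world +x). The red outline is at (204,174). Four dispenser look-alikes at (360,135), (363,237), (275,244) and (221,280) are all yellow. Only the one at (310,190) is blue and black, so it is the one meant. I'll confirm that in an enlarged crop and measure.

```bash
python3 - <<'E'
from h import *
im=cv2.imread("pics/top0.png");sc=cv2.imread("pics/scene0.png")
a=cv2.resize(im[160:220,285:335],None,fx=8,fy=8,interpolation=cv2.INTER_CUBIC)[:480]
b=cv2.resize(sc[150:200,195:245],None,fx=8,fy=8,interpolation=cv2.INTER_CUBIC)
b=cv2.copyMakeBorder(b,0,80,0,0,cv2.BORDER_CONSTANT);cv2.imwrite("pics/crop1.png",np.hstack([a,b]))
def masks(I):
    h=cv2.cvtColor(I,cv2.COLOR_BGR2HSV);H,S,V=[h[:,:,i].astype(int) for i in range(3)]
    return dict(blue=(H>100)&(H<125)&(S>150)&(V>90),orange=(H>3)&(H<18)&(S>150)&(V>120),red=((H<6)|(H>172))&(S>110)&(V>90))
for n,I in(("top",im),("scene",sc)):
    for k,m in masks(I).items():
        N,L,st,c=cv2.connectedComponentsWithStats(m.astype(np.uint8),connectivity=8)
        for i in range(1,N):
            if st[i,4]>=12: print(n,k,st[i],c[i].round(1))
# ring
m=masks(im)["red"].astype(np.uint8);m[:, :185]=0;m[:,222:]=0;m[:155]=0;m[195:]=0
pts=np.argwhere(m)[:,::-1].astype(np.float32);e=cv2.fitEllipse(cv2.convexHull(pts));print(e,plane("top",[e[0]],0))
m=masks(sc)["red"].astype(np.uint8);m[:, :270]=0;m[:,305:]=0;m[:218]=0;m[250:]=0
pts=np.argwhere(m)[:,::-1].astype(np.float32);e=cv2.fitEllipse(cv2.convexHull(pts));print(e,plane("scene",[e[0]],0))
E
```

```text
top blue [ 0 82  7  5 12] [ 2.8 83.6]
top blue [303 171  17  17 119] [311.  179.8]
top blue [105 215  36  43 457] [120.2 233.7]
top blue [509 246   3  26  44] [510.6 258.3]
top orange [390 183  11  17  37] [395.  191.3]
top orange [356 255  11   3  12] [360.9 255.8]
top orange [  0 256   7  16  24] [  2.8 263.4]
top orange [ 12 262   3  11  15] [ 13.5 266.6]
top orange [  2 274  17  20  97] [ 10.5 284.4]
top red [194 165   9  19  24] [196.4 174.5]
top red [201 164  12   5  13] [206.5 164.9]
top red [386 172  23  32 331] [397.3 187.6]
top red [ 19 197   6   6  31] [ 21.3 199.3]
top red [  0 240  20  59 365] [  9.7 272.4]
top red [  0 257   5  14  38] [  1.2 264.7]
scene blue [96 45 12  4 12] [101.5  46.4]
scene blue [115  51  13   9  25] [121.6  54.5]
scene blue [108  54   6   5  12] [110.2  56.6]
scene blue [139  57  17  21  86] [146.5  66.5]
scene blue [100  60  14  12  34] [105.7  66.2]
scene blue [79 65  6  7 17] [81.6 68.1]
scene blue [92 70  8  8 22] [95.5 73.4]
scene blue [204 170  17  13  65] [212.  175.4]
scene blue [370 214  16  32 133] [376.6 230.1]
scene blue [386 214   6 
[... 432 characters left out ...]
 169   9   7  28] [164.8 172.4]
scene orange [162 177   5   4  12] [164.2 178.8]
scene orange [489 238  12  14  24] [496.8 242.5]
scene orange [508 244   4  10  27] [509.9 248.9]
scene orange [494 253   7  14  22] [497.1 260.1]
scene red [149 142  27  13 187] [162.4 148.1]
scene red [477 223  35  55 739] [495.6 249.7]
scene red [276 225  21  16  63] [286.8 233. ]
scene red [459 288   6   6  27] [461.5 290.6]
((203.63897705078125, 173.58091735839844), (19.9721622467041, 20.39146614074707), 68.05477142333984) [[620.20810504 119.97700813   0.        ]]
((286.3128662109375, 232.78671264648438), (16.019023895263672, 20.098865509033203), 94.2087631225586) [[620.80003311 119.0166503    0.        ]]
```

View pics/crop1.png

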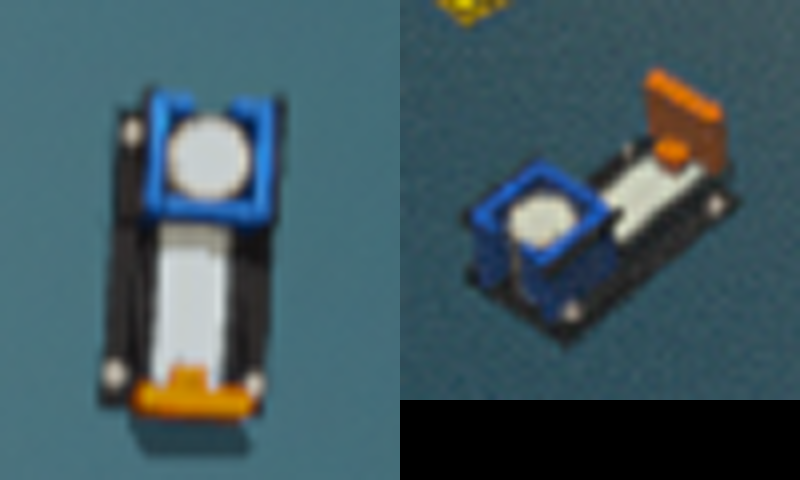

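The crop confirms it: blue and black tower with white cells inside, cell centre at crop (209,157), orange pad at (196,400), and the mouth on the far side from the pad. Next I'll work out its pose.

```bash
python3 - <<'E'
from h import *
f=lambda u,v:(285+(u+.5)/8-.5,160+(v+.5)/8-.5)
g=lambda u,v:(195+(u+.5)/8-.5,150+(v+.5)/8-.5)
P=lambda n,uv,z:print(n,np.array(uv).round(1).tolist(),plane(n,[uv],z).round(1)[0])
print("cell top");P("top",f(209,157),33.8);P("scene",g(543,222) if 0 else g(543-400,222),33.8)
print("pad top ends L,R, top view z40.5")
for u in((135,398),(255,402),(195,400)):P("top",f(*u),40.5)
print("pad top ends scene")
for u in((652-400,78),(720-400,112)):P("scene",g(*u),40.5)
print("screws")
for u in((133,130),(113,375),(254,385)):P("top",f(*u),4)
print("scene screws")
for u in((572-400,311),(716-400,205),(628-400,152)):P("scene",g(*u),4)
print("tower rim corners top z39")
for u in((152,93),(277,97),(272,222),(148,220)):P("top",f(*u),39)
print("tower rim scene")
for u in((543-400,160),(475-400,215),(545-400,268),(614-400,208)):P("scene",g(*u),39)
# card yellow tape corners, flux, spool, cutters
im=cv2.imread("pics/top0.png")
for nm,uv,z in(("tapes",(178,149),0),("",(235,153),0),("",(169.5,231.5),0),("",(228,236.5),0),("flux",(283,116),35),("spool",(194,119),40),("yellow1 front",(280,224),39),("yellow1 rear",(268,264),39),("board",(189,209),5),("term",(219.5,211.5),10),("kbd corner",(327,102),20)):
    print(nm);P("top",uv,z)
E
```

```text
cell top
top [310.7, 179.2] [ 599.2 -139.5   33.8]
scene [212.4, 177.3] [ 600.7 -139.3   33.8]
pad top ends L,R, top view z40.5
top [301.4, 209.3] [ 526.5 -115.2   40.5]
top [316.4, 209.8] [ 525.  -150.6   40.5]
top [308.9, 209.6] [ 525.7 -132.9   40.5]
pad top ends scene
scene [226.1, 159.3] [ 527.9 -147.9   40.5]
scene [234.6, 163.6] [ 527.7 -117.4   40.5]
screws
top [301.2, 175.8] [ 612.4 -120.     4. ]
top [298.7, 206.4] [ 536.8 -112.4    4. ]
top [316.3, 207.7] [ 533.4 -155.4    4. ]
scene screws
scene [216.1, 188.4] [ 607.7 -123.6    4. ]
scene [234.1, 175.2] [ 538.  -113.5    4. ]
scene [223.1, 168.6] [ 535.1 -156.2    4. ]
tower rim corners top z39
top [303.6, 171.2] [ 617.9 -122.2   39. ]
top [319.2, 171.7] [ 616.4 -159.6   39. ]
top [318.6, 187.3] [ 578.8 -157.1   39. ]
top [303.1, 187.1] [ 579.6 -120.2   39. ]
tower rim scene
scene [212.4, 169.6] [ 581.  -154.9   39. ]
scene [203.9, 176.4] [ 615.2 -157.3   39. ]
scene [212.7, 183.1] [ 620.6 -121.5   39. ]
scene [221.3, 175.6] [ 585.  -119.8   39. ]
tapes
top [178, 149] [682.4 183.9   0. ]

top [235, 153] [671.3  42.6   0. ]

top [169.5, 231.5] [478.5 202.1   0. ]

top [228.0, 236.5] [465.3  60.2   0. ]
flux
top [283, 116] [754.8 -75.4  35. ]
spool
top [194, 119] [747.1 139.9  40. ]
yellow1 front
top [280, 224] [492.3 -64.1  39. ]
yellow1 rear
top [268, 264] [399.3 -34.8  39. ]
board
top [189, 209] [532.5 154.6   5. ]
term
top [219.5, 211.5] [525.4  80.1  10. ]
kbd corner
top [327, 102] [ 794.5 -186.2   20. ]
```

Request:
{"name": "carry_out", "arguments": {"series": [[0.039, -0.029, 0, 3, 0.6], [0.077, -0.058, 0, 6, 0.2], [0.116, -0.087, 0, 9, 0], [0.154, -0.117, 0, 12, 0], [0.193, -0.146, 0, 15, 0], [0.231, -0.175, 0.02, 18, 0], [0.27, -0.204, 0.04, 21, 0], [0.309, -0.233, 0.06, 24, 0], [0.347, -0.262, 0.08, 27, 0], [0.386, -0.291, 0.1, 30.5, 0], [0.386, -0.291, 0.12, 30.5, 0], [0.386, -0.291, 0.12, 30.5, 0], [0.386, -0.291, 0.12, 30.5, 0]]}}

```text
t: 1.72
eef_pos: [493.4, -131.4, 285.2]
tcp_rot: [3.141, -0.0, -0.079]
ft_force: [0.1, 0.8, 0.7]
opening: 0.006
grip_force: 0.0
```

Request:
{"name": "carry_out", "arguments": {"series": [[0, 0, 0.025, 0, 0], [0, 0, 0.05, 0, 0], [0, 0, 0.07, 0, 0], [0, 0, 0.077, 0, 0], [0.004, 0, 0.077, 0, 0], [0.008, 0, 0.077, 0, 0], [0.012, 0, 0.077, 0, 0], [0.012, 0, 0.077, 0, 0]]}}

```text
t: 2.72
eef_pos: [505.7, -131.9, 208.1]
tcp_rot: [3.141, -0.001, -0.078]
ft_force: [-0.4, 0.5, -0.0]
opening: 0.008
grip_force: 0.0
```

```bash
python3 - <<'E'
from h import *
s=env.state();print(s["eef_pos"],s["ft_force"])
o=[]
for n,(x,y) in(("top",(310,195)),("scene",(220,165))):
    p,d=env.read_camera(n);p=p[:,:,::-1];o.append(cv2.resize(p[y-40:y+40,x-40:x+40],None,fx=5,fy=5,interpolation=cv2.INTER_CUBIC))
cv2.imwrite("pics/pre.png",np.hstack(o))
E
```

```text
[ 505.66060423 -131.91313079  208.09123888] [-0.38487323  0.49746847 -0.04207369]
```

View pics/pre.png

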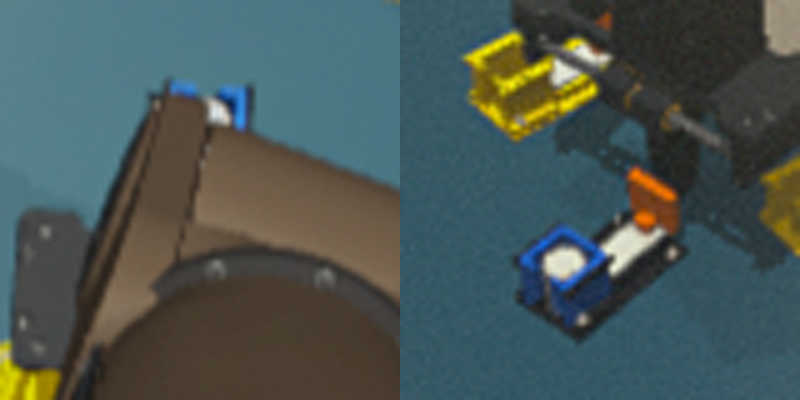

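The scene view shows the closed fingers at crop (670,145), standing upright just behind the orange pad at (652,200). I'll push now.

Request:
{"name": "carry_out", "arguments": {"series": [[0.004, 0, 0, 0, 0], [0.008, 0, 0, 0, 0], [0.012, 0, 0, 0, 0], [0.016, 0, 0, 0, 0], [0.02, 0, 0, 0, 0], [0.024, 0, 0, 0, 0], [0.028, 0, 0, 0, 0], [0.032, 0, 0, 0, 0], [0.036, 0, 0, 0, 0], [0.04, 0, 0, 0, 0], [0.044, 0, 0, 0, 0], [0.048, 0, 0, 0, 0], [0.05, 0, 0, 0, 0], [0.05, 0, 0, 0, 0]]}}

```text
t: 4.58
eef_pos: [555.2, -135.9, 207.7]
tcp_rot: [3.141, 0.001, -0.078]
ft_force: [-6.1, -1.8, 3.2]
opening: 0.006
grip_force: 3.0
```

Request:
{"name": "carry_out", "arguments": {"series": [[0.002, 0, 0, 0, 0], [0.003, 0, 0, 0, 0], [0.004, 0, 0, 0, 0], [0.005, 0, 0, 0, 0], [0.006, 0, 0, 0, 0], [0.006, 0, 0, 0, 0]]}}

```text
t: 5.32
eef_pos: [560.9, -136.4, 207.6]
tcp_rot: [-3.142, 0.002, -0.078]
ft_force: [-7.3, -2.3, 4.1]
opening: 0.003
grip_force: 3.9
```

Request:
{"name": "carry_out", "arguments": {"series": [[0.001, 0, 0, 0, 0], [0.002, 0, 0, 0, 0], [0.003, 0, 0, 0, 0], [0.003, 0, 0, 0, 0]]}}

```text
t: 5.82
eef_pos: [562.2, -136.6, 207.6]
tcp_rot: [-3.141, 0.008, -0.078]
ft_force: [-23.4, -4.6, 14.2]
opening: 0.003
grip_force: 11.0
```

The force jumped to 23 N, so the plunger is at its hard stop. Backing off and up.

Request:
{"name": "carry_out", "arguments": {"series": [[-0.008, 0, 0, 0, 0], [-0.016, 0, 0, 0, 0], [-0.026, 0, 0, 0, 0], [-0.036, 0, 0, 0, 0], [-0.046, 0, 0, 0, 0], [-0.056, 0, 0, 0, 0], [-0.066, 0, 0, 0, 0], [-0.074, 0, 0, 0, 0], [-0.074, 0, -0.04, 0, 0], [-0.074, 0, -0.08, 0, 0], [-0.074, 0, -0.12, 0, 0.2], [-0.074, 0, -0.12, 0, 0.45], [-0.074, 0, -0.12, 0, 0.45]]}}

```text
t: 7.45
eef_pos: [490.1, -130.7, 327.3]
tcp_rot: [3.142, 0.0, -0.079]
ft_force: [0.6, 0.1, 0.8]
opening: 0.266
grip_force: 0.0
```

```bash
python3 - <<'E'
from h import *
s=env.state();print(s["eef_pos"],s["ft_force"],s["opening"])
o=[]
for n,(x,y) in(("top",(310,180)),("scene",(212,180))):
    p,d=env.read_camera(n);p=p[:,:,::-1];cv2.imwrite(f"pics/{n}1.png",p);o.append(cv2.resize(p[y-40:y+40,x-40:x+40],None,fx=5,fy=5,interpolation=cv2.INTER_CUBIC))
cv2.imwrite("pics/post.png",np.hstack(o))
E
```

```text
[ 490.09245199 -130.6815416   327.30386115] [0.62716001 0.14378361 0.75164357] 0.26558285406417165
```

View pics/post.png

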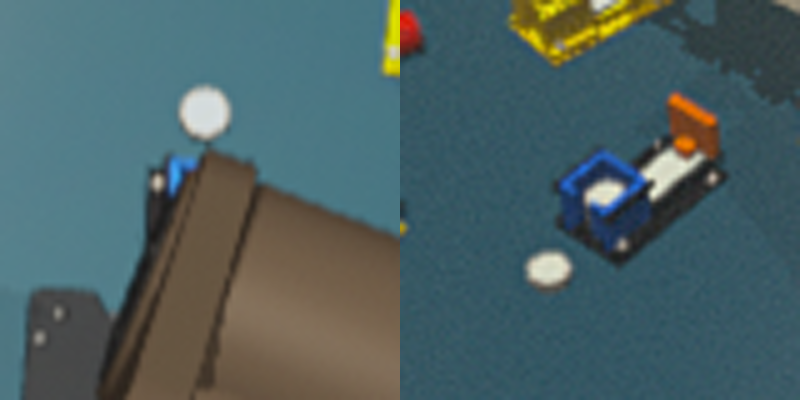

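The cell is out on the mat, at crop (205,112) in the top view and (549,268) in the scene view, and the plunger is back at rest. Next I'll measure where it lies.

```bash
python3 - <<'E'
from h import *
for n,(u,v),(x,y) in(("top",(205,112),(310,180)),("scene",(149,268),(212,180))):
    c=(x-40+u/5,y-40+v/5);I=cv2.imread(f"pics/{n}1.png")
    h=cv2.cvtColor(I,cv2.COLOR_BGR2HSV);m=((h[:,:,1]<70)&(h[:,:,2]>130)).astype(np.uint8)
    N,L,st,cc=cv2.connectedComponentsWithStats(m);i=L[int(c[1]),int(c[0])];print(n,st[i],cc[i],plane(n,[cc[i]],7.7 if n=="top" else 6.5))
E
```

```text
top [306 157  10  11  90] [310.56666667 161.72222222] [[ 646.70779984 -143.40603657    7.7       ]]
scene [197 190   9   7  46] [201.30434783 193.17391304] [[ 646.60054641 -144.51351432    6.5       ]]
```

Request:
{"name": "carry_out", "arguments": {"series": [[0.04, 0, 0, 0, 0.45], [0.08, 0, 0, 0, 0.45], [0.12, 0.001, 0, 0, 0.45], [0.157, 0.001, 0, 0, 0.45], [0.157, 0.001, 0, 0, 0.45], [0.157, 0.001, 0.03, 0, 0.45], [0.157, 0.001, 0.06, 0, 0.45], [0.157, 0.001, 0.09, 0, 0.45], [0.157, 0.001, 0.11, 0, 0.45], [0.157, 0.001, 0.125, 0, 0.45], [0.157, 0.001, 0.133, 0, 0.45], [0.157, 0.001, 0.133, 0, 0.45]]}}

```text
t: 9.05
eef_pos: [646.8, -144.1, 194.6]
tcp_rot: [3.142, 0.0, -0.078]
ft_force: [-0.2, 0.0, -0.2]
opening: 0.45
grip_force: 0.0
```

Request:
{"name": "carry_out", "arguments": {"series": [[0, 0, 0.002, 0, 0.45], [0, 0, 0.002, 0, 0.4], [0, 0, 0.002, 0, 0.35], [0, 0, 0.002, 0, 0.3], [0, 0, 0.002, 0, 0.27], [0, 0, 0.002, 0, 0.25], [0, 0, 0.002, 0, 0.24], [0, 0, 0.002, 0, 0.24]]}}

```text
t: 10.05
eef_pos: [646.8, -144.1, 192.7]
tcp_rot: [3.142, -0.0, -0.079]
ft_force: [-0.7, 0.5, -0.2]
opening: 0.246
grip_force: 26.6
```

Request:
{"name": "carry_out", "arguments": {"series": [[-0.001, -0.006, 0, 0, 0.24], [-0.003, -0.016, 0, 0, 0.24], [-0.005, -0.028, 0, 0, 0.24], [-0.007, -0.04, 0, 0, 0.24], [-0.009, -0.052, 0, 0, 0.24], [-0.012, -0.064, 0, 0, 0.24], [-0.014, -0.076, 0, 0, 0.24], [-0.016, -0.088, 0, 0, 0.24], [-0.018, -0.1, 0, 0, 0.24], [-0.02, -0.112, 0, 0, 0.24], [-0.022, -0.12, 0, 0, 0.24], [-0.023, -0.125, 0, 0, 0.24], [-0.023, -0.125, 0, 0, 0.24]]}}

```text
t: 11.68
eef_pos: [633.7, -17.3, 192.7]
tcp_rot: [-3.142, 0.0, -0.078]
ft_force: [0.3, 0.8, 1.9]
opening: 0.242
grip_force: 27.0
```

```bash
python3 - <<'E'
from h import *
s=env.state();print(s["eef_pos"],s["ft_force"],s["opening"],s["grip_force"])
p,d=env.read_camera("scene");p=p[:,:,::-1];cv2.imwrite("pics/mid.png",cv2.resize(p[150:260,180:330],None,fx=5,fy=5,interpolation=cv2.INTER_CUBIC))
E
```

```text
[633.65875347 -17.3169392  192.73620456] [0.32100139 0.80536553 1.92294092] 0.24215182128780985 26.987694203853607
```

View pics/mid.png

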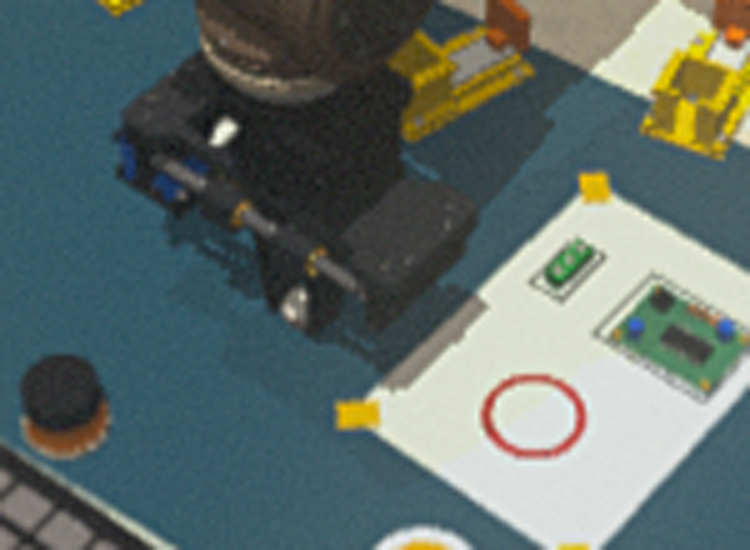

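```bash
python3 - <<'E'
from h import *
p,d=env.read_camera("scene");p=p[:,:,::-1];cv2.imwrite("pics/mid2.png",cv2.resize(p[190:225,215:260],None,fx=16,fy=16,interpolation=cv2.INTER_CUBIC))
print(proj("scene",[[633.7,-17.3,0],[633.7,-17.3,7.7],[646,-17.3,7.7],[621.5,-17.3,7.7],[646,-17.3,0],[634,-5,7.7],[634,-29,7.7]]).round(1))
print(np.round(d[203:220,230:246]).astype(int)[::2])
E
```

```text
[[240.9 212.3]
 [240.8 210.5]
 [238.  213.4]
 [243.5 207.6]
 [238.1 215.2]
 [244.4 212.6]
 [237.2 208.6]]
[[1203 1204 1152 1147 1156 1154 1089 1086 1084 1078 1076 1075 1080 1077
  1076 1077]
 [1200 1194 1162 1158 1162 1165 1168 1175 1177 1087 1085 1087 1089 1120
  1126 1075]
 [1196 1192 1169 1165 1161 1167 1173 1184 1181 1186 1191 1133 1129 1126
  1130 1138]
 [1188 1187 1190 1174 1172 1174 1177 1177 1179 1175 1176 1142 1138 1141
  1138 1143]
 [1178 1186    0 1179 1176 1180 1176 1175 1176 1176 1175 1147 1148 1144
  1150 1149]
 [1184 1180 1181 1181 1180 1182 1186 1171 1169 1169 1168 1155 1151 1148
  1156 1159]
 [1176 1173 1178 1173 1176 1175 1172 1175 1172 1174 1171 1161 1155 1163
  1169 1175]
 [1172 1173 1173 1166 1175 1170 1171 1167 1174 1168 1169 1170 1166 1169
  1174 1169]
 [1166 1165 1168 1167 1167 1168 1169 1168 1166 1165 1163 1171 1168 1163
  1166 1164]]
```

View pics/mid2.png

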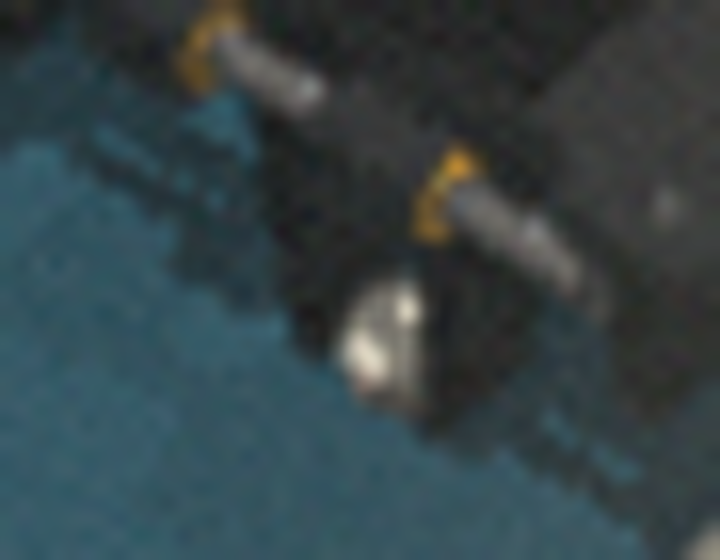

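The zoomed view shows the cell bright between the finger pads at crop (340–420, 280–410). That matches where a flat cell under the TCP should appear, so I'll carry on.

Request:
{"name": "carry_out", "arguments": {"series": [[-0.001, -0.006, 0, 0, 0.24], [-0.003, -0.016, 0, 0, 0.24], [-0.005, -0.028, 0, 0, 0.24], [-0.007, -0.04, 0, 0, 0.24], [-0.009, -0.052, 0, 0, 0.24], [-0.011, -0.064, 0, 0, 0.24], [-0.013, -0.076, 0, 0, 0.24], [-0.016, -0.088, 0, 0, 0.24], [-0.018, -0.1, 0, 0, 0.24], [-0.02, -0.112, 0, 0, 0.24], [-0.022, -0.122, 0, 0, 0.24], [-0.023, -0.13, 0, 0, 0.24], [-0.024, -0.135, 0, 0, 0.24], [-0.024, -0.135, 0, 0, 0.24]]}}

```text
t: 13.52
eef_pos: [620.3, 119.2, 192.7]
tcp_rot: [-3.141, -0.0, -0.078]
ft_force: [0.2, 1.0, 2.3]
opening: 0.245
grip_force: 27.0
```

```bash
python3 - <<'E'
from h import *
p,d=env.read_camera("scene");p=p[:,:,::-1];cv2.imwrite("pics/end1.png",cv2.resize(p[205:255,255:320],None,fx=12,fy=12,interpolation=cv2.INTER_CUBIC))
print(proj("scene",[[620.5,119.5,0],[620.5,119.5,7.7]]).round(1))
E
```

```text
[[286.5 232.8]
 [286.7 231. ]]
```

View pics/end1.png

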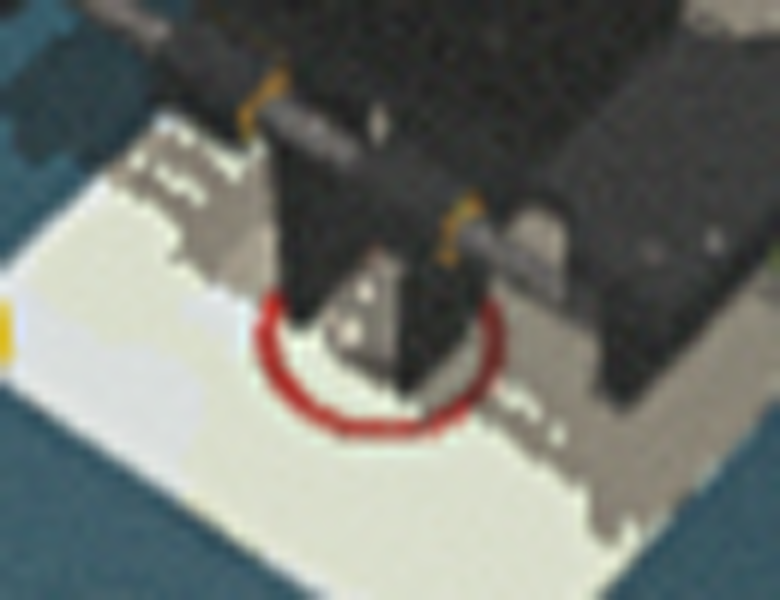

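The cell is between the fingers near the middle of the ring, around crop (365,320), with the ring centred at about (380,335). I'll open the fingers gently, lift, and move clear for a check.

Request:
{"name": "carry_out", "arguments": {"series": [[0, 0, 0, 0, 0.26], [0, 0, 0, 0, 0.28], [0, 0, 0, 0, 0.32], [0, 0, 0, 0, 0.4], [0, 0, 0, 0, 0.45], [0, 0, 0, 0, 0.45], [0, 0, -0.01, 0, 0.45], [0, 0, -0.03, 0, 0.45], [0, 0, -0.07, 0, 0.45], [0, 0, -0.12, 0, 0.45], [-0.03, 0.04, -0.15, 0, 0.45], [-0.06, 0.09, -0.15, 0, 0.45], [-0.09, 0.14, -0.15, 0, 0.45], [-0.11, 0.19, -0.15, 0, 0.45], [-0.12, 0.23, -0.15, 0, 0.45], [-0.12, 0.26, -0.15, 0, 0.45], [-0.12, 0.26, -0.15, 0, 0.45]]}}

```text
t: 15.7
eef_pos: [480.0, -132.4, 344.1]
tcp_rot: [3.141, -0.002, -0.081]
ft_force: [0.3, 0.0, -0.2]
opening: 0.45
grip_force: 0.0
```

```bash
python3 - <<'E'
from h import *
s=env.state();print(s["eef_pos"],s["ft_force"])
o=[]
for n,(x,y) in(("top",(204,174)),("scene",(286,232))):
    p,d=env.read_camera(n);p=p[:,:,::-1].copy();cv2.imwrite(f"pics/{n}2.png",p)
    o.append(cv2.resize(p[y-20:y+20,x-20:x+20],(400,400),interpolation=cv2.INTER_CUBIC))
o2=cv2.resize(p[130:280,140:340],(800,600))[0:600]
cv2.imwrite("pics/end2.png",np.vstack([np.hstack(o)[:400],cv2.copyMakeBorder(cv2.resize(p[150:250,150:350],(400,200)),0,0,0,400,cv2.BORDER_CONSTANT)]))
E
```

```text
[ 479.99183659 -132.38905424  344.06945615] [ 0.3022508  0.0277058 -0.1517017]
```

View pics/end2.png

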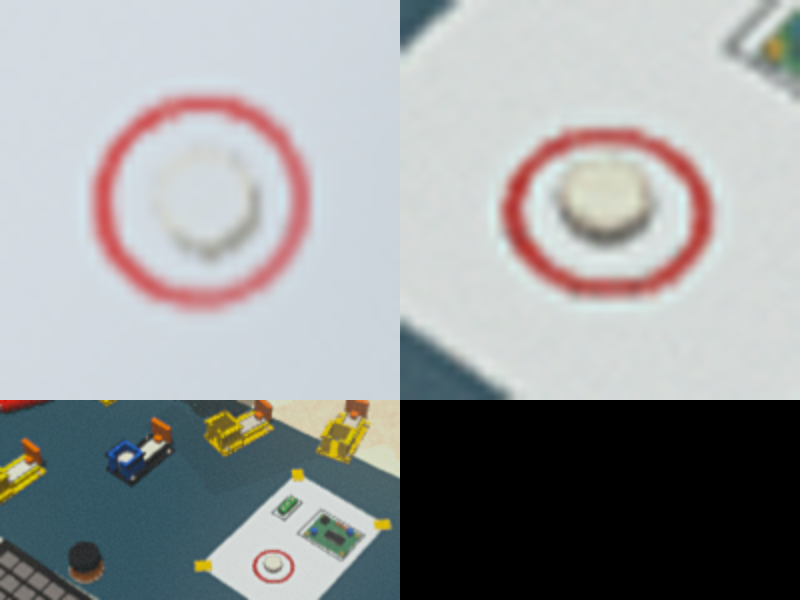

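The cell lies flat in the middle of the ring in both views, at crop (207,200) in the top view with the ring centred at (203,200). Everything else looks undisturbed.

```bash
python3 -c "
from cell import env
print(env.job_done())"
```

```text
the job is handed in; nothing more can be done
None
```

The job is handed in: one cell came out on a single full push and was slid, held between the fingertips, to lie flat and wholly inside the red outline; the final pictures show the plunger back at rest and nothing else disturbed.

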